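# Roll a loose roller up its service ramp into its saddle

### The arm

A 7-joint arm with a two-finger parallel gripper is mounted at the origin on the work surface; the furniture and walls round the work are solid. World frame = base frame: x ahead of the robot, y to its left, z up, the work surface at z = 0. Lengths are in m, angles in rad, forces in N, time in s.
With the tool pointing down it reaches from about 0.425 to 0.875 m from the base axis. Payload 4.7 kg.
Tool frame: the origin (TCP) lies at the centre of the arm's flange, where the gripper is bolted on; the fingertips stand 182 mm ahead of it and the grasp point (between the pads) lies ahead of it (ctrl.hold_point_z is the z of the grasp point in the tool frame, in m); z points along the fingers, y is the direction in which the jaws open and shut (so a half turn about z gives the same grasp; the last joint's range is limited). The gripper opens to 87 mm and grips with 3 to 60 N. Pads are 19 mm wide; open, the fingers measure 117 mm over their backs; the gripper's body (75 mm by 190 mm) begins 51 mm behind the grasp point.
Start: joints at [1.224, 0.321, -0.07, 1.45, 0.023, 1.371, -0.057], TCP at [0.229, -0.608, 0.405] pointing down, gripper open.
Joint ranges: [-2.86, 2.86], [-0.3, 2.09], [-1.38, 1.24], [0.06, 2.45], [-1.56, 4.7], [0.09, 2.05], [-2.69, 2.69]. Speed limits (rad/s): [2.57, 2.57, 3.14, 3.14, 3.14, 3.14, 3.14].

### API

Orientations are given as a rotation vector (axis times angle).
In Python, from bench import get_state, imaging, workorder, ctrl gives the robot as it stands.
- The arm moves only by the tool step_arm, never from a script. Its argument "increments" is a list of rows, each an object of numbers: "claw": the opening, from 0 (shut) to 1 (fully open); "tx", "ty", "tz": the shift along the tool's x, y, z in m; "spin": the turn about the tool's z in degrees. A call has 1 to 8 rows; each row is the pose to reach, as a shift and turn from the pose commanded when the call began, along the tool's axes at that moment; what a row does not reach only later rows make up. A row lasts 1/12 s, in which the tool goes at most 41.7 mm and 7.16 degrees, less where a joint would pass 70% of its speed; a pose out of reach is approached as far as the arm can. A call with a gripper value outside its range is refused whole. The fingers move at their own pace and stop on an object; "force" is the grip in N (left out, the last holds). Time passes only in rows, so rows that repeat a pose let the fingers close. It gives the time, the measured TCP pose, the force and the opening at its end, in the units of the state.
- get_state(): the state, without advancing time (a new reading comes with each control period).
- imaging.get_image(name): name is "scene" or "top" or "wrist"; returns the picture (480x640x3 uint8, blue, green, red); there is no depth.
- imaging.camera_params(name): a dict with "intrinsics" (3x3 intrinsics, pixels), "camera_from_world" (4x4, takes a point from world to camera coordinates). Camera axes: x right, y down, z forward; pixel columns grow to the right and rows downward; lengths in m; the calibration is good to about 2 mm. The wrist camera is an equidistant fisheye: a pixel r from the principal point sees the ray r / f radians off the axis. A picture is of the moment at which its call begins: read the wrist's pose just before it. camera_params takes no time and is no camera call; for the wrist camera it gives the pose at the moment of the call.
- workorder.close_job(): hands the job in, once; it reports no verdict.
The state is a dict: "time": time; "joint_positions": joint angles; "qd": joint speeds; "joint_torque": joint torques, N m; "position": TCP position; "tool_rot": TCP orientation; "ft_force": force on the tool from outside, world axes, zero at the start; "torque": the same for the moment, N m; "grip_width": opening from 0.0 (shut) to 1.0 (fully open).
Only numpy, scipy, OpenCV 4.12 (cv2) and the standard library are available. Lean on these libraries where they do the work, as an engineer would, in place of code of your own. Each camera call takes 0.05 s, during which the arm holds its last target. There are 200 camera calls.

### The job

Using only the fingertips, push the loose steel roller slowly up the little ramp, over the crest and fully home into its saddle against the stop, then take your hand away. Do not grasp or lift it, flick it up, or let it run back down, and leave the other things on the bench where they are.

Things in the scene. Friction and masses are not known exactly. Their poses are not given: they have to be found in the camera images.
- roller: Loose dark steel roller, a cylinder 42 mm in diameter and 80 mm long, about 0.25 kg, polished (friction about 0.35), free to roll. It lies crosswise at the ramp's low end, against the kerb. Origin at its centre, on its axis. y runs along the cylinder, level, the same way as the deck's y; x and z turn as it rolls.
- deck: Steel running surface of the ramp, 123 mm long, 88 mm wide between side rails 7 mm high. Origin in the middle of its top edge (the crest), on the surface. x points up the slope (8 degrees above level), y level across, z square to the surface. The roller's centre starts near x = -0.108, z = 0.021, and is home at about x = 0.014, z = 0.016. Left alone on the slope, the roller rolls back down.
- ramp: Whole ramp, fixed during a run, on a 3 mm mat: 186 mm long, 108 mm wide. Origin at the centre of its underside, x level up-ramp, z up. Foot: a kerb from x = -0.091 to -0.085, top at z = 0.018 (6 mm above the deck there). Crest at x = 0.037, z = 0.029. Then a 3 mm drop to a level saddle, and the stop's face at x = 0.070, top at z = 0.071, 22 mm thick.
- home (a point): Point where the roller's centre lies when it is fully home, lying in the saddle and touching the stop: 49 mm ahead of the ramp's origin and 47 mm above it. The roller stays here by itself once it has dropped over the crest.
- dropper_2: Bystander, to be left alone: white dropper bottle, 25 mm wide, 73 mm high. Origin at the centre of its underside. It stands by the ramp's robot side, next to the water bath: a big blue box with a lid, 0.30 m high in all, that fills the bench ahead of the robot; cross it high.
- dropper_3: Bystander, to be left alone: brown dropper bottle, 25 mm wide, 73 mm high. Origin at the centre of its underside. It stands by the ramp's far side, near the wall.
Mind the look-alikes: they are no part of the job. There is more than one size of the roller; the one meant has the size given above.

How it is judged:
By the outcome, as a careful person would: the job done as asked, in the order asked, and still so for the second after the job is handed in, with the robot touching nothing.
It also fails if it takes over 51 s, if anything falls off the work surface, if the arm or the gripper's body presses on something with over 40 N, if the wrist force passes 120 N, or if a joint passes its speed limit or range.

## Working session

There is one attempt and no reset: what is moved stays moved. The work goes in short steps, Python scripts to look and compute and a tool call to move; the robot and the scene stay as the last step left them, time stands still between calls to the robot, and variables do not carry over. Pictures are saved under pics/ and viewed, on a budget of 10 in all, crops included, one or two more only if the job needs it, and the job is handed in when it is done.

Besides the shell and the picture viewer there is one more tool, called by a JSON object that holds its "op" and its "data", one argument or row to a line. step_arm: Moves the arm, as the interface text tells. Its arguments: {"type":"object","properties":{"increments":{"type":"array"},"force":{"type":"number"}},"required":["increments"]}

```bash
mkdir -p pics; ls; python3 - <<'E'
from bench import get_state, imaging, ctrl
import cv2
s=get_state();print(s['time'],s['position'],s['tool_rot'],s['grip_width'],ctrl.hold_point_z)
for n in('scene','top'):
    cv2.imwrite(f'pics/{n}0.png',imaging.get_image(n));p=imaging.camera_params(n);print(n,p)
E
```

```text
pics
0.0 [ 0.22939128 -0.6079716   0.40368738] [-3.08882244e+00 -5.63451417e-01  6.81452397e-04] 0.9979149378873905 0.1635
scene {'intrinsics': array([[582.12995876,   0.        , 317.51027021],
       [  0.        , 582.12995876, 243.89690034],
       [  0.        ,   0.        ,   1.        ]]), 'camera_from_world': array([[-0.69732517, -0.71643887, -0.02128286,  0.47379933],
       [-0.32660521,  0.34404298, -0.88032009,  0.17168168],
       [ 0.63801775, -0.60691826, -0.4739025 ,  0.68392254],
       [ 0.        ,  0.        ,  0.        ,  1.        ]])}
top {'intrinsics': array([[435.46014151,   0.        , 326.5043647 ],
       [  0.        , 435.46014151, 236.20676903],
       [  0.        ,   0.        ,   1.        ]]), 'camera_from_world': array([[-0.03231742, -0.99946552,  0.00492439,  0.18248458],
       [-0.97737985,  0.0305722 , -0.2092701 ,  0.50236954],
       [ 0.2090077 , -0.01157607, -0.97784548,  0.81617406],
       [ 0.        ,  0.        ,  0.        ,  1.        ]])}
```

View pics/top0.png

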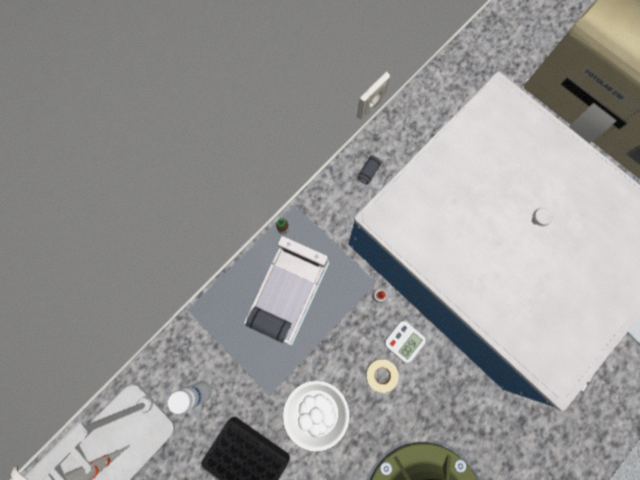

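View pics/scene0.png

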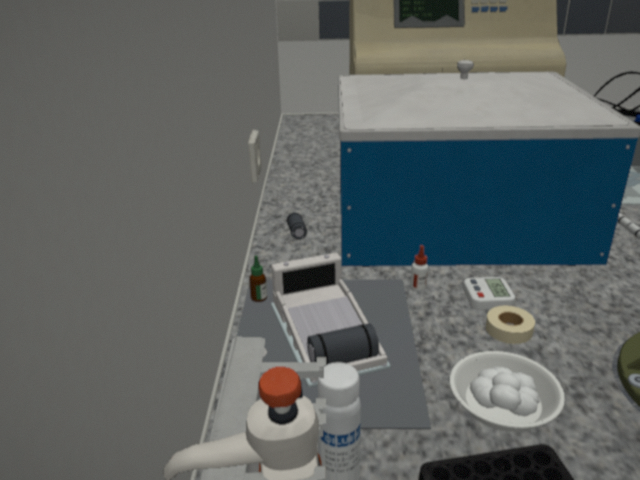

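The top view shows the ramp at about (287,290), with the stop at (303,250) and the roller at (268,324). The white dropper is at (380,295) and the brown one at (282,225). The small dark roller at (370,170) is a look-alike. I'll enlarge the ramp.

```bash
python3 - <<'E'
import cv2
a=cv2.imread('pics/top0.png')[215:355,220:395]
cv2.imwrite('pics/crop_top.png',cv2.resize(a,None,fx=4.5,fy=4.28,interpolation=cv2.INTER_CUBIC))
E
```

```text
(no output)
```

View pics/crop_top.png

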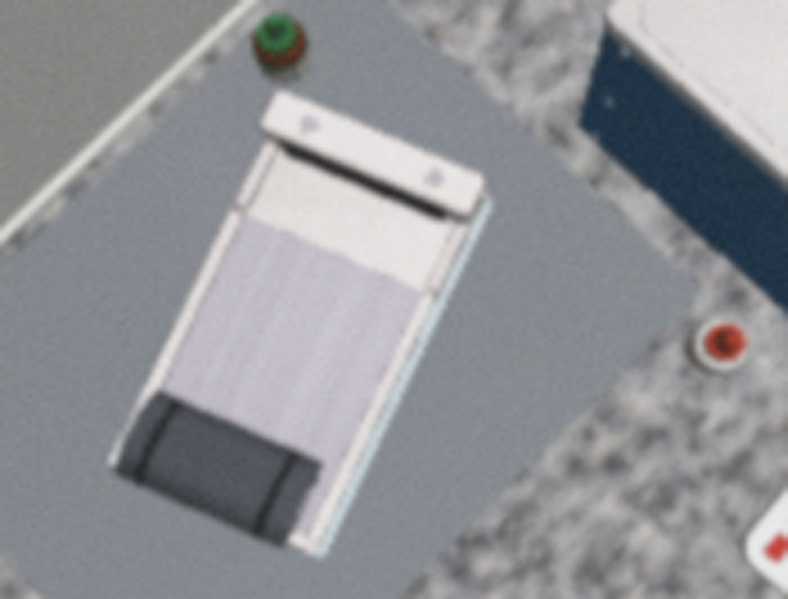

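```bash
cat > h.py <<'E'
import numpy as np
from bench import get_state, imaging, ctrl
from scipy.spatial.transform import Rotation as R
from scipy.optimize import least_squares
def proj(n,P):
    p=imaging.camera_params(n);T=p['camera_from_world'];c=np.atleast_2d(P)@T[:3,:3].T+T[:3,3]
    u=c@p['intrinsics'].T;return u[:,:2]/u[:,2:]
def onplane(n,uv,z):
    p=imaging.camera_params(n);T=p['camera_from_world'];K=p['intrinsics']
    d=T[:3,:3].T@np.linalg.solve(K,[*uv,1]);o=-T[:3,:3].T@T[:3,3];return o+d*(z-o[2])/d[2]
E
python3 - <<'E'
from h import *
px=np.array([(277,90),(487,180),(474,214),(262,127),(245,215),(425,292)])/[4.503,4.28]+[220,215]
L=np.array([(.092,.054,.071),(.092,-.054,.071),(.07,-.054,.071),(.07,.054,.071),(.037,.044,.029),(.037,-.044,.029)])
W=lambda q,P:np.atleast_2d(P)@R.from_euler('z',q[2]).as_matrix().T+[q[0],q[1],.003]
f=lambda q:(proj('top',W(q,L))-px).ravel()
o=onplane('top',(287,290),.03);r=least_squares(f,[o[0],o[1],-.4]);q=r.x
print('ramp',q,np.degrees(q[2]),'res',r.fun.round(1))
c,s=np.cos(np.radians(8)),np.sin(np.radians(8))
st=[.037-.108*c-.021*s,0,.029-.108*s+.021*c];print('start',W(q,st),'home',W(q,[.049,0,.047]),'crest',W(q,[.037,0,.029]))
print('roller px pred',(proj('top',W(q,[[st[0],y,st[2]+.0] for y in(-.04,0,.04)]))-[220,215])*[4.503,4.28], 'scene',proj('scene',W(q,[[st[0],y,st[2]] for y in(-.04,0,.04)])))
for u,v,z in((380,295,.07),(282,225,.07)):print(onplane('top',(u,v),z))
for uv in((0,240),(250,0)):print('wall px',onplane('top',np.array(uv)/[4.503,4.28]+[220,215],0))
print('bath corner',[onplane('top',p,.28)[:2] for p in((355,220),(500,75),(565,410))])
s=get_state();print(R.from_rotvec(s['tool_rot']).as_matrix().round(3))
E
```

```text
ramp [ 0.40350386  0.24862189 -0.45438869] -26.034554188568322 res [-1.4 -1.7  2.6 -0.2  0.9  2.2 -2.9 -0.2  0.5 -0.1  0.3 -0.2]
start [[0.33802659 0.28060618 0.03776493]] home [[0.44753181 0.22711515 0.05      ]] crest [[0.43674945 0.2323821  0.032     ]]
roller px pred [[311.67785746 507.81866309]
 [227.81197484 470.86104554]
 [144.58816352 434.18637292]] scene [[377.3650561  338.99258992]
 [347.16877807 345.83753381]
 [316.05796358 352.88978639]]
[0.38680846 0.0686743  0.07      ]
[0.52945588 0.253282   0.07      ]
wall px [0.45195209 0.38970583 0.        ]
wall px [0.5689819  0.27335777 0.        ]
bath corner [array([0.48243355, 0.1263453 ]), array([ 0.71280967, -0.11521677]), array([ 0.20947416, -0.14493399])]
[[ 0.936  0.353 -0.001]
 [ 0.353 -0.936  0.002]
 [-0.    -0.002 -1.   ]]
```

```bash
cat >> h.py <<'E'
Q=[.4035,.2486,-.4544]
def rw(x,y=0,z=0): # ramp -> world
    return R.from_euler('z',Q[2]).apply([x,y,z])+[Q[0],Q[1],.003]
def goto(P,yaw=None):  # tool-frame increments to world TCP targets
    s=get_state();M=R.from_rotvec(s['tool_rot']).as_matrix();y0=np.degrees(np.arctan2(M[1,0],M[0,0]))
    print('t',round(s['time'],2),'pos',s['position'].round(4),'yaw',y0.round(2),'F',s['ft_force'].round(1),'w',round(s['grip_width'],2))
    for p in np.atleast_2d(P):print(p.round(3),'->',(M.T@(p-s['position'])).round(4))
    if yaw is not None:print('spin',(-(yaw-y0+180)%360-180).round(2) if False else round(-((yaw-y0+180)%360-180),2))
E
python3 - <<'E'
from h import *
goto([[.45,-.42,.56],[.58,-.10,.56],[.50,.15,.56],[.42,.22,.56]],154)
E
```

```text
t 0.1 pos [ 0.2293 -0.608   0.4038] yaw 20.67 F [ 0.4 -0.2 -0.1] w 1.01
[ 0.45 -0.42  0.56] -> [ 0.2728 -0.0983 -0.1561]
[ 0.58 -0.1   0.56] -> [ 0.5074 -0.3518 -0.1557]
[0.5  0.15 0.56] -> [ 0.5208 -0.6139 -0.1552]
[0.42 0.22 0.56] -> [ 0.4707 -0.7077 -0.1551]
spin -133.33
```

{"op": "step_arm", "data": {
  "increments": [
    {"tz":-0.04},
    {"tz":-0.08},
    {"tz":-0.12},
    {"tz":-0.16},
    {"tz":-0.16}
  ]
}}

```text
invalid input at $.increments[0]: expected keys claw, tx, ty, tz, spin
```

{"op": "step_arm", "data": {
  "increments": [
    {"claw":0.4,"tx":0,"ty":0,"tz":-0.04,"spin":0},
    {"claw":0.4,"tx":0,"ty":0,"tz":-0.08,"spin":0},
    {"claw":0.4,"tx":0,"ty":0,"tz":-0.12,"spin":0},
    {"claw":0.4,"tx":0,"ty":0,"tz":-0.155,"spin":0},
    {"claw":0.4,"tx":0,"ty":0,"tz":-0.155,"spin":0}
  ]
}}

```text
time: 0.52
position: [0.2294, -0.6079, 0.5684]
tool_rot: [3.078, 0.561, 0.004]
ft_force: [0.1, 0.0, 0.8]
grip_width: 0.705
```

{"op": "step_arm", "data": {
  "increments": [
    {"claw":0.4,"tx":0.039,"ty":-0.014,"tz":0,"spin":-6},
    {"claw":0.4,"tx":0.078,"ty":-0.028,"tz":0,"spin":-12},
    {"claw":0.4,"tx":0.117,"ty":-0.042,"tz":0,"spin":-18},
    {"claw":0.4,"tx":0.156,"ty":-0.056,"tz":0,"spin":-24},
    {"claw":0.4,"tx":0.195,"ty":-0.07,"tz":0,"spin":-30},
    {"claw":0.4,"tx":0.234,"ty":-0.084,"tz":0,"spin":-36},
    {"claw":0.4,"tx":0.273,"ty":-0.098,"tz":0,"spin":-42},
    {"claw":0.4,"tx":0.3,"ty":-0.127,"tz":0,"spin":-48}
  ]
}}

```text
time: 1.18
position: [0.4681, -0.3823, 0.5578]
tool_rot: [-2.587, -1.78, -0.001]
ft_force: [0.4, -0.1, -0.7]
grip_width: 0.401
```

```bash
python3 - <<'E'
from h import *
print(get_state()['joint_positions'].round(2))
goto([[.58,-.10,.56],[.50,.15,.56],[.42,.22,.56]],154)
E
```

```text
[ 0.92  0.22 -0.34  1.29  0.07  1.65  0.22]
t 1.18 pos [ 0.4681 -0.3823  0.5578] yaw 69.04 F [ 0.4 -0.1 -0.7] w 0.4
[ 0.58 -0.1   0.56] -> [ 0.3037  0.0035 -0.0017]
[0.5  0.15 0.56] -> [ 0.5086 -0.1606 -0.0013]
[0.42 0.22 0.56] -> [ 0.5453 -0.2603 -0.0012]
spin -84.96
```

{"op": "step_arm", "data": {
  "increments": [
    {"claw":0.4,"tx":0.038,"ty":0,"tz":0,"spin":-6},
    {"claw":0.4,"tx":0.076,"ty":0,"tz":0,"spin":-12},
    {"claw":0.4,"tx":0.114,"ty":0,"tz":0,"spin":-18},
    {"claw":0.4,"tx":0.152,"ty":0,"tz":0,"spin":-24},
    {"claw":0.4,"tx":0.19,"ty":0.001,"tz":0,"spin":-30},
    {"claw":0.4,"tx":0.228,"ty":0.002,"tz":0,"spin":-36},
    {"claw":0.4,"tx":0.266,"ty":0.003,"tz":0,"spin":-42},
    {"claw":0.4,"tx":0.3,"ty":0,"tz":0,"spin":-48}
  ]
}}

```text
time: 1.85
position: [0.5751, -0.1016, 0.5591]
tool_rot: [-1.641, -2.679, -0.0]
ft_force: [0.3, 1.4, 0.2]
grip_width: 0.399
```

```bash
python3 - <<'E'
from h import *
print(get_state()['joint_positions'].round(2))
goto([[.50,.15,.56],[.42,.22,.56],rw(-.113,.008,.557)],154)
E
```

```text
[ 0.64  0.2  -0.61  1.33  0.11  1.65  0.52]
t 1.85 pos [ 0.5751 -0.1016  0.5591] yaw 117.03 F [0.3 1.4 0.2] w 0.4
[0.5  0.15 0.56] -> [ 0.2583  0.0475 -0.0007]
[0.42 0.22 0.56] -> [ 0.357   0.008  -0.0006]
[0.305 0.305 0.56 ] -> [ 0.4851 -0.0552 -0.0005]
spin -36.97
```

{"op": "step_arm", "data": {
  "increments": [
    {"claw":0.4,"tx":0.038,"ty":0.007,"tz":0,"spin":-6},
    {"claw":0.4,"tx":0.076,"ty":0.014,"tz":0,"spin":-12},
    {"claw":0.4,"tx":0.114,"ty":0.021,"tz":0,"spin":-18},
    {"claw":0.4,"tx":0.152,"ty":0.028,"tz":0,"spin":-24},
    {"claw":0.4,"tx":0.19,"ty":0.035,"tz":0,"spin":-30},
    {"claw":0.4,"tx":0.228,"ty":0.042,"tz":0,"spin":-36},
    {"claw":0.4,"tx":0.26,"ty":0.043,"tz":0,"spin":-37},
    {"claw":0.4,"tx":0.295,"ty":0.03,"tz":0,"spin":-37}
  ]
}}

```text
time: 2.52
position: [0.4689, 0.1747, 0.5587]
tool_rot: [-0.712, -3.058, -0.002]
ft_force: [-0.5, 0.3, 0.8]
grip_width: 0.405
```

```bash
python3 - <<'E'
from h import *
import cv2
print(get_state()['joint_positions'].round(2))
goto([[.40,.24,.56],rw(-.113,.008,.557),rw(-.113,.008,.297)],153.96)
E
```

```text
[ 0.45 -0.   -0.84  1.52 -0.    1.63  0.72]
t 2.52 pos [0.4689 0.1747 0.5587] yaw 153.8 F [-0.5  0.3  0.8] w 0.4
[0.4  0.24 0.56] -> [ 0.0907  0.0282 -0.0011]
[0.305 0.305 0.56 ] -> [ 0.2044  0.0451 -0.0009]
[0.305 0.305 0.3  ] -> [0.2039 0.0449 0.2591]
spin -0.16
```

{"op": "step_arm", "data": {
  "increments": [
    {"claw":0.4,"tx":0.035,"ty":0.01,"tz":0,"spin":0},
    {"claw":0.4,"tx":0.07,"ty":0.02,"tz":0.005,"spin":0},
    {"claw":0.4,"tx":0.095,"ty":0.028,"tz":0.03,"spin":0},
    {"claw":0.4,"tx":0.115,"ty":0.032,"tz":0.06,"spin":0},
    {"claw":0.4,"tx":0.135,"ty":0.036,"tz":0.09,"spin":0},
    {"claw":0.4,"tx":0.155,"ty":0.039,"tz":0.12,"spin":0},
    {"claw":0.4,"tx":0.17,"ty":0.042,"tz":0.155,"spin":0},
    {"claw":0.4,"tx":0.185,"ty":0.045,"tz":0.19,"spin":0}
  ]
}}

```text
time: 3.18
position: [0.3217, 0.2959, 0.3682]
tool_rot: [0.715, 3.057, -0.001]
ft_force: [0.0, 0.5, 0.2]
grip_width: 0.398
```

```bash
python3 - <<'E'
from h import *
import cv2
print(get_state()['joint_positions'].round(2))
goto([rw(-.115,.008,.297),rw(-.111,.008,.211)],153.96)
cv2.imwrite('pics/t1.png',cv2.resize(imaging.get_image('top')[180:400,180:440],None,fx=3,fy=2.7))
cv2.imwrite('pics/w1.png',imaging.get_image('wrist'))
E
```

```text
[ 0.34 -0.16 -1.04  1.97 -0.14  1.26  0.46]
t 3.18 pos [0.3217 0.2959 0.3682] yaw 153.69 F [0.  0.5 0.2] w 0.4
[0.304 0.306 0.3  ] -> [0.0209 0.0013 0.0682]
[0.307 0.305 0.214] -> [0.0171 0.0014 0.1542]
spin -0.27
```

View pics/w1.png

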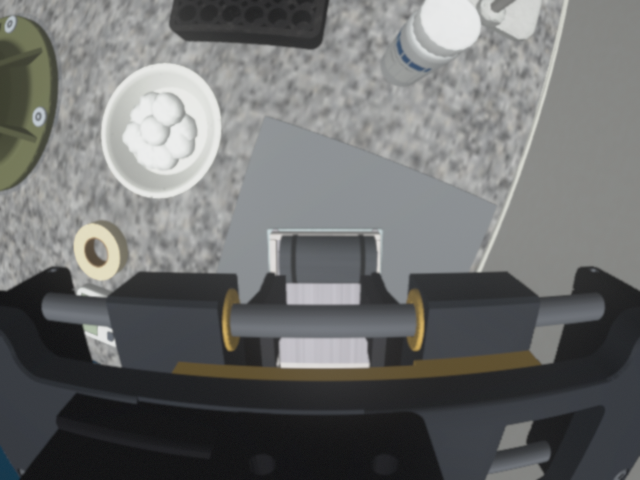

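The wrist picture shows the roller at about (328,258). It is centred between the rails at columns 272 and 380 and still lies against the kerb edge (row 233). I'll refine its position with the wrist fisheye.

```bash
cat >> h.py <<'E'
def fish(uv,z):
    p=imaging.camera_params('wrist');T=p['camera_from_world'];K=p['intrinsics']
    a=np.array([(uv[0]-K[0,2])/K[0,0],(uv[1]-K[1,2])/K[1,1]]);r=np.hypot(*a)
    d=T[:3,:3].T@np.r_[np.sin(r)*a/r,np.cos(r)];o=-T[:3,:3].T@T[:3,3];return o+d*(z-o[2])/d[2]
def tor(w):return R.from_euler('z',-Q[2]).apply(np.array(w)-[Q[0],Q[1],.003]).round(4)
E
python3 - <<'E'
from h import *
# kerb outer corners z .021, roller ends at centre height, roller near/far silhouettes
for n,uv,z in(('kerbL',(268,231),.021),('kerbR',(383,231),.021),('endL',(281,258),.04),('endR',(374,258),.04),('rear',(328,234),.04),('front',(328,283),.03),('crestish R',(370,366),.032)):
    print(n,tor(fish(uv,z)))
E
```

```text
kerbL [-0.0898 -0.0477  0.018 ]
kerbR [-0.0899  0.0563  0.018 ]
endL [-0.0703 -0.0342  0.037 ]
endR [-0.0703  0.0463  0.037 ]
rear [-0.0917  0.0064  0.037 ]
front [-0.0434  0.0066  0.027 ]
crestish R [0.0463 0.0492 0.029 ]
```

View pics/t1.png

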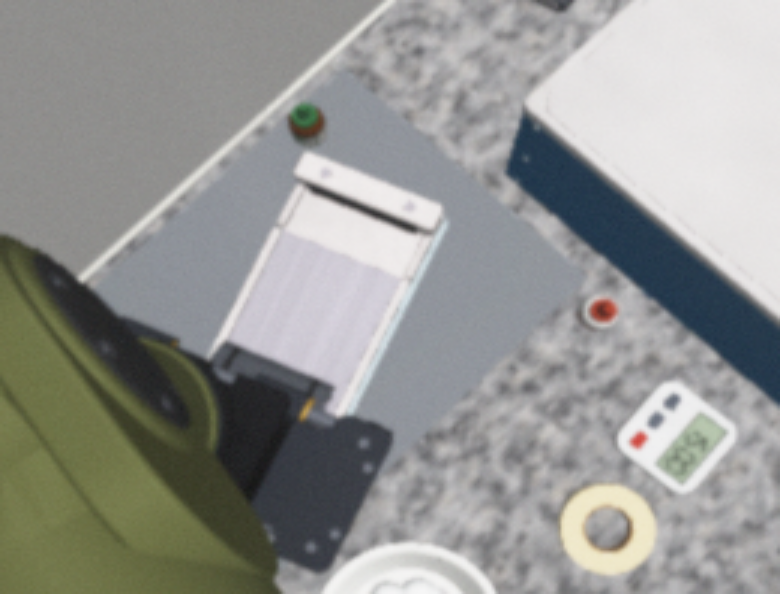

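{"op": "step_arm", "data": {
  "increments": [
    {"claw":0.4,"tx":0.007,"ty":0.0,"tz":0.02,"spin":0},
    {"claw":0.4,"tx":0.014,"ty":0.001,"tz":0.04,"spin":0},
    {"claw":0.4,"tx":0.02,"ty":0.001,"tz":0.06,"spin":0},
    {"claw":0.4,"tx":0.02,"ty":0.001,"tz":0.08,"spin":0},
    {"claw":0.4,"tx":0.02,"ty":0.001,"tz":0.1,"spin":0},
    {"claw":0.4,"tx":0.02,"ty":0.001,"tz":0.1,"spin":0}
  ]
}}

```text
time: 3.78
position: [0.3059, 0.3039, 0.2682]
tool_rot: [-0.716, -3.055, 0.004]
ft_force: [0.2, -0.6, 0.3]
grip_width: 0.401
```

```bash
python3 - <<'E'
from h import *
s=get_state();print(s['joint_positions'].round(2),tor(s['position']))
goto([rw(-.114,.007,.211)],153.96)
E
```

```text
[ 0.32  0.02 -1.16  2.1   0.02  1.04  0.27] [-0.112   0.0068  0.2652]
t 3.78 pos [0.3059 0.3039 0.2682] yaw 153.62 F [ 0.2 -0.6  0.3] w 0.4
[0.304 0.305 0.214] -> [0.0018 0.0003 0.0542]
spin -0.34
```

{"op": "step_arm", "data": {
  "increments": [
    {"claw":0.4,"tx":0.003,"ty":0,"tz":0.01,"spin":-0.3},
    {"claw":0.4,"tx":0.003,"ty":0,"tz":0.02,"spin":-0.3},
    {"claw":0.4,"tx":0.003,"ty":0,"tz":0.03,"spin":-0.3},
    {"claw":0.4,"tx":0.003,"ty":0,"tz":0.04,"spin":-0.3},
    {"claw":0.4,"tx":0.003,"ty":0,"tz":0.05,"spin":-0.3},
    {"claw":0.4,"tx":0.003,"ty":0,"tz":0.054,"spin":-0.3},
    {"claw":0.4,"tx":0.003,"ty":0,"tz":0.054,"spin":-0.3}
  ]
}}

```text
time: 4.37
position: [0.3038, 0.3064, 0.2163]
tool_rot: [-0.709, -3.06, 0.0]
ft_force: [0.2, -0.5, -0.1]
grip_width: 0.397
```

```bash
python3 - <<'E'
from h import *
import cv2
s=get_state();print(s['joint_positions'].round(2),tor(s['position']))
goto([rw(-.103,.007,.211),rw(.0185,.005,.225)],153.96)
cv2.imwrite('pics/s2.png',cv2.resize(imaging.get_image('scene')[200:440,200:440],(720,600)))
E
```

```text
[ 0.24  0.17 -1.13  2.14  0.19  0.93  0.11] [-0.1149  0.0082  0.2133]
t 4.37 pos [0.3038 0.3064 0.2163] yaw 153.9 F [ 0.2 -0.5 -0.1] w 0.4
[0.314 0.3   0.214] -> [-0.0119 -0.0012  0.0023]
[0.422 0.245 0.228] -> [-0.1334 -0.0031 -0.0117]
spin -0.06
```

View pics/s2.png

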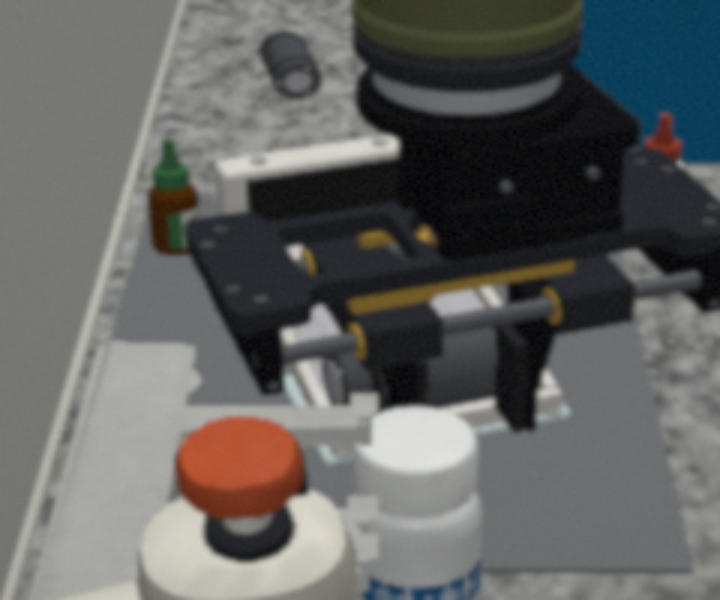

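{"op": "step_arm", "data": {
  "increments": [
    {"claw":0.4,"tx":-0.003,"ty":-0.0005,"tz":0.002,"spin":0},
    {"claw":0.4,"tx":-0.005,"ty":-0.001,"tz":0.002,"spin":0},
    {"claw":0.4,"tx":-0.007,"ty":-0.001,"tz":0.002,"spin":0},
    {"claw":0.4,"tx":-0.0085,"ty":-0.001,"tz":0.002,"spin":0},
    {"claw":0.4,"tx":-0.01,"ty":-0.001,"tz":0.002,"spin":0},
    {"claw":0.4,"tx":-0.0115,"ty":-0.001,"tz":0.002,"spin":0},
    {"claw":0.4,"tx":-0.013,"ty":-0.001,"tz":0.0018,"spin":0},
    {"claw":0.4,"tx":-0.0145,"ty":-0.001,"tz":0.0016,"spin":0}
  ]
}}

```text
time: 5.08
position: [0.3152, 0.2994, 0.2141]
tool_rot: [-0.707, -3.06, 0.0]
ft_force: [-2.4, -0.3, 2.1]
grip_width: 0.397
```

{"op": "step_arm", "data": {
  "increments": [
    {"claw":0.4,"tx":-0.0015,"ty":0,"tz":-0.0002,"spin":0},
    {"claw":0.4,"tx":-0.003,"ty":0,"tz":-0.0004,"spin":0},
    {"claw":0.4,"tx":-0.0045,"ty":0,"tz":-0.0006,"spin":0},
    {"claw":0.4,"tx":-0.006,"ty":0,"tz":-0.0008,"spin":0},
    {"claw":0.4,"tx":-0.0075,"ty":0,"tz":-0.001,"spin":0},
    {"claw":0.4,"tx":-0.009,"ty":0,"tz":-0.0012,"spin":0},
    {"claw":0.4,"tx":-0.0105,"ty":0,"tz":-0.0014,"spin":0},
    {"claw":0.4,"tx":-0.012,"ty":0,"tz":-0.0016,"spin":0}
  ]
}}

```text
time: 5.75
position: [0.3263, 0.294, 0.2157]
tool_rot: [-0.707, -3.061, 0.0]
ft_force: [-1.2, 1.4, 0.6]
grip_width: 0.401
```

```bash
python3 - <<'E'
from h import *
import cv2
s=get_state();print(s['joint_positions'].round(2),tor(s['position']))
goto([rw(.0185,.005,.225)],153.96)
cv2.imwrite('pics/s3.png',cv2.resize(imaging.get_image('scene')[200:440,200:440],(720,600)))
E
```

```text
[ 0.26  0.2  -1.11  2.13  0.22  0.94  0.15] [-0.0893  0.0069  0.2127]
t 5.75 pos [0.3263 0.294  0.2157] yaw 153.97 F [-1.2  1.4  0.6] w 0.4
[0.422 0.245 0.228] -> [-0.1078 -0.0019 -0.0123]
spin 0.01
```

View pics/s3.png

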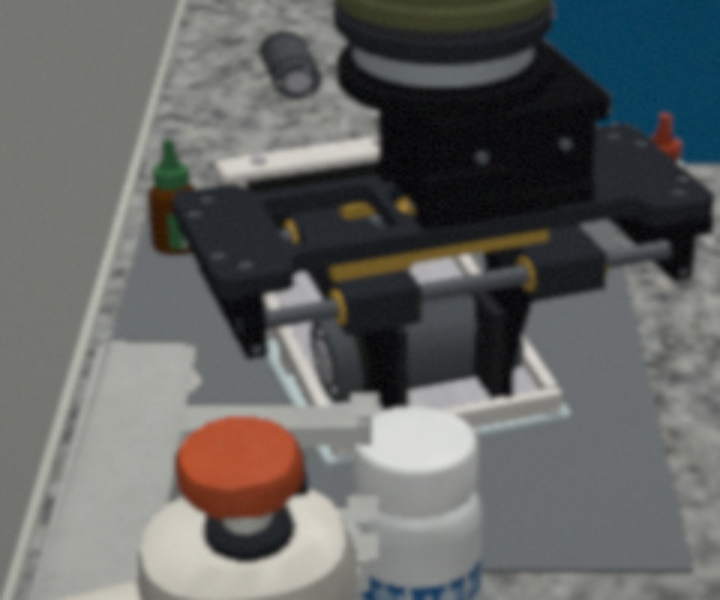

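The roller is off the kerb, square to the ramp and resting against both fingertips. I'll carry on.

{"op": "step_arm", "data": {
  "increments": [
    {"claw":0.4,"tx":-0.0018,"ty":0,"tz":-0.0002,"spin":0},
    {"claw":0.4,"tx":-0.0036,"ty":0,"tz":-0.0004,"spin":0},
    {"claw":0.4,"tx":-0.0054,"ty":0,"tz":-0.0006,"spin":0},
    {"claw":0.4,"tx":-0.0072,"ty":0,"tz":-0.0008,"spin":0},
    {"claw":0.4,"tx":-0.009,"ty":0,"tz":-0.001,"spin":0},
    {"claw":0.4,"tx":-0.0108,"ty":0,"tz":-0.0012,"spin":0},
    {"claw":0.4,"tx":-0.0126,"ty":0,"tz":-0.0014,"spin":0},
    {"claw":0.4,"tx":-0.0144,"ty":0,"tz":-0.0017,"spin":0}
  ]
}}

```text
time: 6.47
position: [0.3392, 0.2876, 0.2174]
tool_rot: [-0.707, -3.061, 0.0]
ft_force: [-1.4, 0.7, 1.3]
grip_width: 0.4
```

{"op": "step_arm", "data": {
  "increments": [
    {"claw":0.4,"tx":-0.0018,"ty":0,"tz":-0.0002,"spin":0},
    {"claw":0.4,"tx":-0.0036,"ty":0,"tz":-0.0004,"spin":0},
    {"claw":0.4,"tx":-0.0054,"ty":0,"tz":-0.0006,"spin":0},
    {"claw":0.4,"tx":-0.0072,"ty":0,"tz":-0.0008,"spin":0},
    {"claw":0.4,"tx":-0.009,"ty":0,"tz":-0.001,"spin":0},
    {"claw":0.4,"tx":-0.0108,"ty":0,"tz":-0.0012,"spin":0},
    {"claw":0.4,"tx":-0.0126,"ty":0,"tz":-0.0014,"spin":0},
    {"claw":0.4,"tx":-0.0144,"ty":0,"tz":-0.0017,"spin":0}
  ]
}}

```text
time: 7.13
position: [0.3522, 0.2813, 0.2191]
tool_rot: [-0.708, -3.061, 0.0]
ft_force: [-1.4, 0.9, 0.4]
grip_width: 0.403
```

{"op": "step_arm", "data": {
  "increments": [
    {"claw":0.4,"tx":-0.0018,"ty":0,"tz":-0.0002,"spin":0},
    {"claw":0.4,"tx":-0.0036,"ty":0,"tz":-0.0004,"spin":0},
    {"claw":0.4,"tx":-0.0054,"ty":0,"tz":-0.0006,"spin":0},
    {"claw":0.4,"tx":-0.0072,"ty":0,"tz":-0.0008,"spin":0},
    {"claw":0.4,"tx":-0.009,"ty":0,"tz":-0.001,"spin":0},
    {"claw":0.4,"tx":-0.0108,"ty":0,"tz":-0.0012,"spin":0},
    {"claw":0.4,"tx":-0.0126,"ty":0,"tz":-0.0014,"spin":0},
    {"claw":0.4,"tx":-0.0144,"ty":0,"tz":-0.0017,"spin":0}
  ]
}}

```text
time: 7.8
position: [0.3651, 0.275, 0.2208]
tool_rot: [-0.707, -3.061, 0.0]
ft_force: [-1.0, 0.5, 0.5]
grip_width: 0.398
```

```bash
python3 - <<'E'
from h import *
import cv2
s=get_state();print(s['joint_positions'].round(2),tor(s['position']))
goto([rw(.0185,.005,.225)],153.96)
E
```

```text
[ 0.3   0.23 -1.07  2.09  0.25  0.96  0.21] [-0.0461  0.0069  0.2178]
t 7.8 pos [0.3651 0.275  0.2208] yaw 153.98 F [-1.   0.5  0.5] w 0.4
[0.422 0.245 0.228] -> [-0.0646 -0.0019 -0.0072]
spin 0.02
```

{"op": "step_arm", "data": {
  "increments": [
    {"claw":0.4,"tx":-0.0018,"ty":0,"tz":-0.0002,"spin":0},
    {"claw":0.4,"tx":-0.0036,"ty":0,"tz":-0.0004,"spin":0},
    {"claw":0.4,"tx":-0.0054,"ty":0,"tz":-0.0006,"spin":0},
    {"claw":0.4,"tx":-0.0072,"ty":0,"tz":-0.0008,"spin":0},
    {"claw":0.4,"tx":-0.009,"ty":0,"tz":-0.001,"spin":0},
    {"claw":0.4,"tx":-0.0108,"ty":0,"tz":-0.0012,"spin":0},
    {"claw":0.4,"tx":-0.0126,"ty":0,"tz":-0.0014,"spin":0},
    {"claw":0.4,"tx":-0.0144,"ty":0,"tz":-0.0017,"spin":0}
  ]
}}

```text
time: 8.47
position: [0.378, 0.2687, 0.2225]
tool_rot: [-0.707, -3.061, 0.0]
ft_force: [-1.2, 0.7, 0.5]
grip_width: 0.398
```

{"op": "step_arm", "data": {
  "increments": [
    {"claw":0.4,"tx":-0.0018,"ty":0,"tz":-0.0002,"spin":0},
    {"claw":0.4,"tx":-0.0036,"ty":0,"tz":-0.0004,"spin":0},
    {"claw":0.4,"tx":-0.0054,"ty":0,"tz":-0.0006,"spin":0},
    {"claw":0.4,"tx":-0.0072,"ty":0,"tz":-0.0008,"spin":0},
    {"claw":0.4,"tx":-0.009,"ty":0,"tz":-0.001,"spin":0},
    {"claw":0.4,"tx":-0.0108,"ty":0,"tz":-0.0012,"spin":0},
    {"claw":0.4,"tx":-0.0126,"ty":0,"tz":-0.0014,"spin":0},
    {"claw":0.4,"tx":-0.0144,"ty":0,"tz":-0.0017,"spin":0}
  ]
}}

```text
time: 9.13
position: [0.391, 0.2624, 0.2242]
tool_rot: [-0.707, -3.061, 0.0]
ft_force: [-1.2, 0.7, 0.7]
grip_width: 0.399
```

{"op": "step_arm", "data": {
  "increments": [
    {"claw":0.4,"tx":-0.0015,"ty":0,"tz":-0.0001,"spin":0},
    {"claw":0.4,"tx":-0.003,"ty":0,"tz":-0.0002,"spin":0},
    {"claw":0.4,"tx":-0.0045,"ty":0,"tz":-0.0004,"spin":0},
    {"claw":0.4,"tx":-0.006,"ty":0,"tz":-0.0006,"spin":0},
    {"claw":0.4,"tx":-0.0075,"ty":0,"tz":-0.0008,"spin":0},
    {"claw":0.4,"tx":-0.009,"ty":0,"tz":-0.001,"spin":0},
    {"claw":0.4,"tx":-0.0105,"ty":0,"tz":-0.0012,"spin":0},
    {"claw":0.4,"tx":-0.012,"ty":0,"tz":-0.0014,"spin":0}
  ]
}}

```text
time: 9.8
position: [0.4017, 0.2571, 0.2256]
tool_rot: [0.707, 3.061, -0.0]
ft_force: [-1.5, 0.8, 1.3]
grip_width: 0.4
```

```bash
python3 - <<'E'
from h import *
import cv2
s=get_state();print(tor(s['position']))
goto([rw(.0185,.005,.225)],153.96)
cv2.imwrite('pics/s4.png',cv2.resize(imaging.get_image('scene')[200:400,200:440],(720,600)))
E
```

```text
[-0.0053  0.0069  0.2226]
t 9.8 pos [0.4017 0.2571 0.2256] yaw 153.97 F [-1.5  0.8  1.3] w 0.4
[0.422 0.245 0.228] -> [-0.0238 -0.0019 -0.0024]
spin 0.01
```

View pics/s4.png

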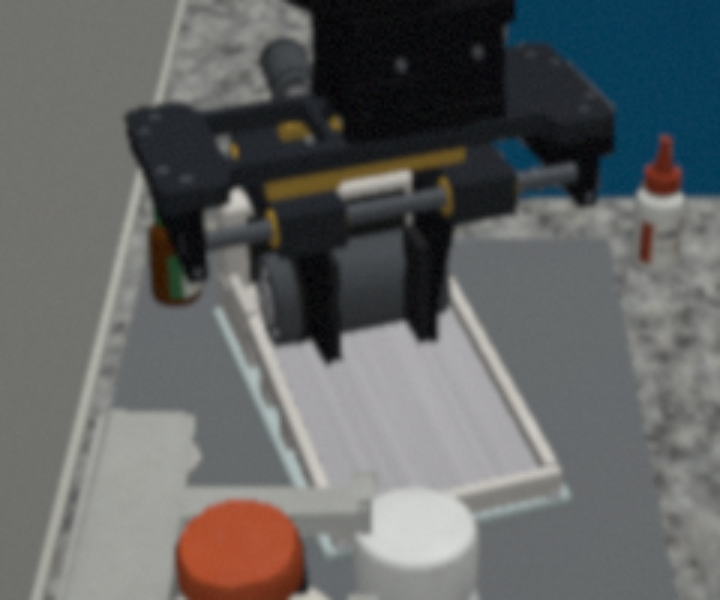

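{"op": "step_arm", "data": {
  "increments": [
    {"claw":0.4,"tx":-0.0012,"ty":0,"tz":-0.0001,"spin":0},
    {"claw":0.4,"tx":-0.0024,"ty":0,"tz":-0.0002,"spin":0},
    {"claw":0.4,"tx":-0.0036,"ty":0,"tz":-0.0004,"spin":0},
    {"claw":0.4,"tx":-0.0048,"ty":0,"tz":-0.0005,"spin":0},
    {"claw":0.4,"tx":-0.006,"ty":0,"tz":-0.0006,"spin":0},
    {"claw":0.4,"tx":-0.0072,"ty":0,"tz":-0.0007,"spin":0},
    {"claw":0.4,"tx":-0.0084,"ty":0,"tz":-0.0008,"spin":0},
    {"claw":0.4,"tx":-0.0096,"ty":0,"tz":-0.001,"spin":0}
  ]
}}

```text
time: 10.52
position: [0.4104, 0.2528, 0.2266]
tool_rot: [0.707, 3.061, -0.0]
ft_force: [-0.9, -0.2, 0.8]
grip_width: 0.398
```

{"op": "step_arm", "data": {
  "increments": [
    {"claw":0.4,"tx":-0.0012,"ty":0,"tz":0,"spin":0},
    {"claw":0.4,"tx":-0.0024,"ty":0,"tz":0,"spin":0},
    {"claw":0.4,"tx":-0.0036,"ty":0,"tz":0,"spin":0},
    {"claw":0.4,"tx":-0.0048,"ty":0,"tz":0,"spin":0},
    {"claw":0.4,"tx":-0.006,"ty":0,"tz":0,"spin":0},
    {"claw":0.4,"tx":-0.0072,"ty":0,"tz":0,"spin":0},
    {"claw":0.4,"tx":-0.0084,"ty":0,"tz":0,"spin":0},
    {"claw":0.4,"tx":-0.0096,"ty":0,"tz":0,"spin":0}
  ]
}}

```text
time: 11.18
position: [0.419, 0.2487, 0.2266]
tool_rot: [0.707, 3.061, -0.0]
ft_force: [0.3, -0.5, -0.1]
grip_width: 0.402
```

```bash
python3 - <<'E'
from h import *
import cv2
s=get_state();print(tor(s['position']))
goto([rw(.0185,.005,.225)],153.96)
cv2.imwrite('pics/s5.png',cv2.resize(imaging.get_image('scene')[200:400,200:440],(720,600)))
E
```

```text
[0.0139 0.0069 0.2236]
t 11.18 pos [0.419  0.2487 0.2266] yaw 153.97 F [ 0.3 -0.5 -0.1] w 0.4
[0.422 0.245 0.228] -> [-0.0046 -0.0019 -0.0014]
spin 0.01
```

View pics/s5.png

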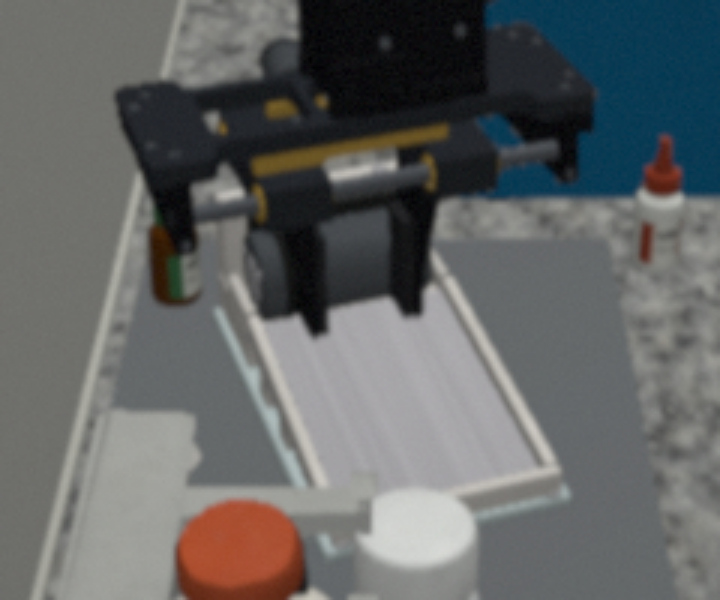

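The push force has fallen to zero, so the roller has dropped over the crest. I'll creep forward until it presses against the stop.

{"op": "step_arm", "data": {
  "increments": [
    {"claw":0.4,"tx":-0.0008,"ty":0,"tz":0,"spin":0},
    {"claw":0.4,"tx":-0.0016,"ty":0,"tz":0,"spin":0},
    {"claw":0.4,"tx":-0.0024,"ty":0,"tz":0,"spin":0},
    {"claw":0.4,"tx":-0.0032,"ty":0,"tz":0,"spin":0},
    {"claw":0.4,"tx":-0.0036,"ty":0,"tz":0,"spin":0},
    {"claw":0.4,"tx":-0.004,"ty":0,"tz":0,"spin":0},
    {"claw":0.4,"tx":-0.004,"ty":0,"tz":0,"spin":0}
  ]
}}

```text
time: 11.82
position: [0.4224, 0.247, 0.2266]
tool_rot: [-0.707, -3.061, 0.0]
ft_force: [-0.1, 0.2, -0.2]
grip_width: 0.399
```

{"op": "step_arm", "data": {
  "increments": [
    {"claw":0.4,"tx":-0.0005,"ty":0,"tz":0,"spin":0},
    {"claw":0.4,"tx":-0.001,"ty":0,"tz":0,"spin":0},
    {"claw":0.4,"tx":-0.001,"ty":0,"tz":0,"spin":0}
  ]
}}

```text
time: 12.07
position: [0.4228, 0.2469, 0.2265]
tool_rot: [-0.707, -3.06, 0.0]
ft_force: [-2.1, 0.3, 0.6]
grip_width: 0.402
```

{"op": "step_arm", "data": {
  "increments": [
    {"claw":0.4,"tx":-0.0005,"ty":0,"tz":0,"spin":0},
    {"claw":0.4,"tx":-0.0008,"ty":0,"tz":0,"spin":0},
    {"claw":0.4,"tx":-0.0008,"ty":0,"tz":0,"spin":0}
  ]
}}

```text
time: 12.32
position: [0.423, 0.2469, 0.2265]
tool_rot: [-0.706, -3.059, 0.001]
ft_force: [-5.4, 1.9, 2.9]
grip_width: 0.401
```

```bash
python3 - <<'E'
from h import *
s=get_state();print(tor(s['position']),s['ft_force'])
E
```

```text
[0.0183 0.007  0.2235] [-5.40108647  1.87598886  2.90083418]
```

The roller is firm against the stop: the force rises to about 6 N with no travel, at the predicted position. I'll back off down-ramp, then raise the hand.

{"op": "step_arm", "data": {
  "increments": [
    {"claw":0.4,"tx":0.001,"ty":0,"tz":0,"spin":0},
    {"claw":0.4,"tx":0.003,"ty":0,"tz":0,"spin":0},
    {"claw":0.4,"tx":0.008,"ty":0,"tz":0,"spin":0},
    {"claw":0.4,"tx":0.015,"ty":0,"tz":0,"spin":0},
    {"claw":0.4,"tx":0.025,"ty":0,"tz":-0.001,"spin":0},
    {"claw":0.4,"tx":0.035,"ty":0,"tz":-0.005,"spin":0},
    {"claw":0.4,"tx":0.045,"ty":0,"tz":-0.015,"spin":0},
    {"claw":0.4,"tx":0.05,"ty":0,"tz":-0.03,"spin":0}
  ]
}}

```text
time: 12.98
position: [0.3767, 0.2689, 0.2561]
tool_rot: [-0.703, -3.06, 0.003]
ft_force: [0.1, -0.6, 0.1]
grip_width: 0.405
```

{"op": "step_arm", "data": {
  "increments": [
    {"claw":0.4,"tx":0.01,"ty":0,"tz":-0.025,"spin":0},
    {"claw":0.4,"tx":0.02,"ty":0,"tz":-0.05,"spin":0},
    {"claw":0.4,"tx":0.03,"ty":0,"tz":-0.08,"spin":0},
    {"claw":0.4,"tx":0.035,"ty":0,"tz":-0.11,"spin":0},
    {"claw":0.4,"tx":0.035,"ty":0,"tz":-0.13,"spin":0},
    {"claw":0.4,"tx":0.035,"ty":0,"tz":-0.13,"spin":0}
  ]
}}

```text
time: 13.48
position: [0.3473, 0.2857, 0.3906]
tool_rot: [0.703, 3.053, 0.004]
ft_force: [1.0, 0.2, 0.9]
grip_width: 0.4
```

```bash
python3 - <<'E'
from h import *
import cv2
s=get_state();print(s['time'],s['position'],s['ft_force'].round(1),s['qd'].round(3))
a=cv2.resize(imaging.get_image('scene')[180:380,220:440],(396,360),interpolation=cv2.INTER_CUBIC)
b=cv2.resize(imaging.get_image('top')[215:355,240:395],(398,360),interpolation=cv2.INTER_CUBIC)
cv2.imwrite('pics/f.png',np.hstack([a,b]))
h=np.array([rw(.049,y,.047) for y in(-.035,.005,.045)])
print('home in f.png: scene',(proj('scene',h)-[220,180])*1.8,'top',(proj('top',h)-[240,215])*2.57+[396,0])
E
```

```text
13.4833 [0.34729147 0.28572036 0.39061197] [1.  0.2 0.9] [-0.003  0.058 -0.008  0.07   0.039 -0.059 -0.035]
home in f.png: scene [[215.53351646 184.03299314]
 [166.70525962 193.55518326]
 [116.57511698 203.33125924]] top [[583.28308976 153.28258993]
 [535.85424303 131.97366467]
 [488.78348358 110.82562156]]
```

View pics/f.png

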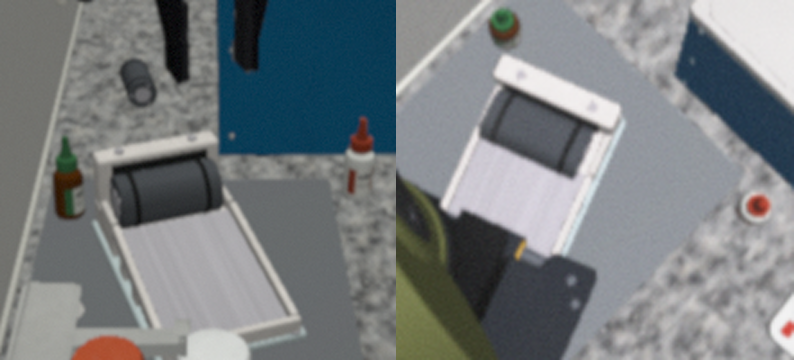

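The roller lies square in the saddle against the stop, at scene (166,189) and top (537,133). The predicted home is (167,194) and (536,132). Both droppers are unmoved and the hand is clear.

```bash
python3 -c "
from bench import workorder
print(workorder.close_job())"
```

```text
the job is handed in; nothing more can be done
None
```

The roller is home: I pushed it up the ramp and over the crest with two half-open fingertips, never gripping it. The push ran at about 14–22 mm/s, and I handed the job in at about 13.6 s.

- **Contact with the stop:** the push force fell to zero after the crest as the roller dropped into the saddle. It then rose to about 6 N with no further travel, at the predicted home position.
- **Final pictures:** after I backed off, the roller lay square in the saddle against the stop, within a few pixels of the predicted home in both the scene and top views. Both dropper bottles looked unmoved, and the hand was well clear.
- **Disagreement:** my top-camera fit put the ramp about 4 mm to one side of where the wrist camera saw it. This did not affect the job. No check failed.

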